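# Seat a temperature probe in a dry-block calibrator

### The job

Take the temperature probe out of its stand and plug it into the calibrator block: feel for the bore of the block's loose-set flanged bushing with the tip of the pin, then press the probe straight in until its collar sits flush on the bushing, and let go. The probe is delicate, so never push it hard against the block, and leave the vials, beaker and timer alone.

Things in the scene. Friction and masses are not known exactly. Their poses are not given: they have to be found in the camera images.
- probe: Temperature probe, about 80 g, upright in its stand, 84 mm tall. Origin: centre of the pin's flat, unchamfered end, z up. Steel pin 12 mm diameter, z 0-30 mm; collar 26 mm diameter, z 30-34; square black head 20 x 20 mm, faces along x and y, z 34-80, to be gripped (30 to 60 N is fine); steel button on top. At most 40 N between probe and block.
- stand: White plastic stand, fixed to the bench, 60 x 60 x 40 mm on a 70 x 70 x 4 mm foot. Origin: centre of its underside, z up. In the middle of its top (z 40 mm) is a hole 17 mm wide in which the pin hangs loosely, with the collar resting on the top; so at the start the pin's end is 10 mm above the bench.
- dryblock: Dry-block calibrator, grey box with an aluminium top, fixed to the bench, 104 x 114 mm, top at z 60 mm. Origin: centre of its underside, z up, display on its -x side. On its top lies the flange of a steel bushing: a flat rigid disc 54 mm diameter, 4 mm thick, upper face at z 64 mm, with a bore through its centre.
- well (a point): Middle of the block (not of the bushing), at the height of the flange face, 64 mm above the bench; axes as the block's. The bushing floats: each time it is clamped elsewhere, its bore's centre 2 to 4.5 mm from this point in an unknown direction. Bore: 13.5 mm wide, sharp-edged, no chamfer, blind.
- contact (a joint): Travel (m, 0 at the start, grows downward, at most 0.020) of the stiff contact disc that fills the bore, its face 16 mm below the flange face at the start. It yields to about 7 N and stays where it is left. The pin has to push it down 14 mm till the collar sits on the flange.
- vial_large: Bystander: capped vial, 27 mm diameter, 60 mm tall. Origin: centre of its underside.
- vial_little: Bystander: capped vial, 23 mm diameter, 51 mm tall. Origin: centre of its underside.
- beaker: Bystander: empty beaker, 68 mm wide, 78 mm tall. Origin: centre of its underside.
- timer: Bystander: white timer, 24 x 64 x 52 mm. Origin: centre of its underside.
Things that resemble listed ones, but are neither listed nor needed, are in the scene too. Of the things that look like the stand, the largest one is meant. What is shaped like the probe but yellow is not meant.

How it is judged (in metres and radians):
On the way, in this order (a step that is already met when the one before it is completed fails the run):
1. the probe is clear of its stand (z of probe in the frame of stand above 0.045 m), for 0.1 s.
2. the pin has entered the bore by 6 mm or more (z of probe in the frame of well below -0.006 m and horizontal distance between probe and well below 0.008 m), for 0.1 s.
At the end, for the whole second after the job is handed in: The probe stands in the bore of the block, its collar down on the bushing's flange (pin at least 27.5 of its 30 mm below the flange face, within 8 mm of the block's middle, upright within 0.06 rad), at rest and released (z of probe in the frame of well below -0.0275 m and horizontal distance between probe and well below 0.008 m and angle between probe's own z axis and vertical below 0.06 rad and linear speed of probe below 0.01 m/s); the robot touches nothing.
It fails at once if the probe is pushed against the block with more than 40 N (contact force between probe and dryblock above 40 N).
It fails at once if a vial, the beaker or the timer is moved by more than 20 mm (distance of any of vial_large, vial_little, beaker, timer from where it was at the start of the episode above 0.02 m).
It also fails if it takes over 70 s, if anything falls off the work surface, if the arm or the gripper's body presses on something with over 40 N, if the wrist force passes 120 N, or if a joint passes its speed limit or range.

### The arm

A 6-joint arm with a two-finger parallel gripper is mounted at the origin on a cart in front of the work surface, level with it; the furniture and walls round the work are solid. World frame = base frame: x ahead of the robot, y to its left, z up, the work surface at z = 0. Lengths are in mm, angles in degrees, forces in N, time in s.
With the tool pointing down it reaches from about 325 to 925 mm from the base axis. Payload 3.1 kg.
Tool frame: the origin (TCP) lies at the very end of the fingers, on their centre line; the grasp point (between the pads) lies grasp_offset behind it (grasp_offset is the distance from the TCP to the grasp point, in mm); z points along the fingers, y is the line along which they close (so a half turn about z gives the same grasp; the last joint's range is limited). The gripper opens to 85 mm and grips with 20 to 120 N. Pads are 22 mm wide; open, the fingers measure 114 mm over their backs; the gripper's body (76 mm by 85 mm) begins 54 mm behind the grasp point. The pads swing forward as they close: fully open they stand 13 mm farther back than shut.
Start: joints at [-74.553, 12.427, 92.441, -0, 75.132, -6.429], TCP at [232.891, -580.001, 231.3] pointing down, gripper open.
Joint ranges: [-157.48, 157.48], [-44.54, 120.13], [17.64, 146.25], [-64.5, 244.5], [7.68, 150.69], [-147.95, 147.95]. Speed limits (degrees/s): [159.86, 159.86, 180, 180, 180, 180].

### API

Orientations are given as [roll, pitch, yaw] about the fixed x, y, z axes, in that order (R = Rz(yaw) Ry(pitch) Rx(roll)).
In Python, from station import * gives the robot as it stands. Calls block until the motion is done:
- goto(position, orientation): joint-space move of the TCP to a pose.
- move_l(position, attitude=None, speed=150): straight line of the TCP; attitude=None keeps the orientation; speed is the mean speed in mm/s.
- move_j(angles): joint-space move.
- grip(opening, squeeze=None): finger opening in mm; squeeze is the grip in N (None keeps the last); returns when the fingers have stopped.
- wait(seconds).
- solve_ik(position, orientation): joint angles nearest the present ones, or None.
- get_obs(): the state.
- get_image(name): name is "side" or "top" or "wrist"; returns the picture (384x512x3 uint8, red, green, blue); there is no depth.
- get_calibration(name): a dict with "fx", "fy", "cx", "cy" (pixels), "R" (3x3) and "t" (3): a world point X has camera coordinates R X + t; the wrist camera has in their place "mount" (4x4, takes a point from camera to tool coordinates, whose origin is the TCP and whose axes are the flange's). Camera axes: x right, y down, z forward; pixel columns grow to the right and rows downward; lengths in mm; the calibration is good to about 2 mm. A picture is of the moment at which its call begins: read the wrist's pose just before it. get_calibration takes no time and is no camera call.
A pose or a line that the arm cannot do raises Unreachable and nothing moves.
- sign_off(): hands the job in; it is judged then, once.
Trained networks look in the newest picture that a camera, given by its name, has taken for a name from the list of things; names that differ only in an ending like _2 or _b are one class to them, and where a whole thing is asked for, a point or a joint stands for the part that bears it (a point fixed in the world has none). Each returns a list of dicts, best first, with "score" (0 to 1); they miss things now and then, are a little off and sometimes report something else, mostly with a low value. They report only what shows in the picture. A call takes as long as a camera call. They do not tell look-alikes from the thing itself.
- spot_in(name, camera): "extent" ([centre column, centre row, width, height] in pixels, round what is visible of it).
- regions_of(name, camera): "region" (384x512 bool, what is visible of it) and "extent" ([centre column, centre row, width, height] in pixels, round what is visible of it).
The state is a dict: "t": time; "joint_pos": joint angles; "qvel": joint speeds; "effort": joint torques, N m; "tcp_pos": TCP position; "ee_rot": TCP orientation; "wrist_force": force on the tool from outside, world axes, zero at the start; "moment": the same for the moment, N m; "grip_width": finger opening in mm; "grip_force": force on a finger pad.
Only numpy, scipy, OpenCV 4.12 (cv2) and the standard library are available. Lean on these libraries where they do the work, as an engineer would, in place of code of your own. Each camera call takes 0.05 s, during which the arm holds its last target. There are 200 camera calls.

## Working session

There is one attempt and no reset: what is moved stays moved. The work goes in short steps, each a Python script; the robot and the scene stay as the last script left them, time stands still between calls to the robot, and variables do not carry over. Pictures are saved under pics/ and viewed, at most 10 in all, crops included, and the job is handed in when it is done.

```bash
mkdir -p pics; ls
python3 - <<'E'
from station import *
import cv2,numpy as np
o=get_obs();print({k:np.round(v,2) for k,v in o.items()})
ims=[]
for c in["top","side"]:
    im=get_image(c);cv2.imwrite(f"pics/{c}0.png",im[:,:,::-1])
    K=get_calibration(c);print(c,K)
    for n in["probe","stand","dryblock","vial_large","beaker","timer"]:
        print(n,[(np.round(d["extent"]).astype(int).tolist(),round(d["score"],2)) for d in spot_in(n,c)])
print(get_calibration("wrist"))
try: print(grasp_offset)
except Exception as e: print(e)
E
```

```text
pics
{'t': np.float64(0.0), 'joint_pos': array([-74.55,  12.48,  92.53,   0.  ,  75.13,  -6.43]), 'qvel': array([-0.01,  0.  , -0.13, -0.02, -0.02,  0.04]), 'effort': array([ 0.000e+00, -3.968e+01, -3.039e+01, -0.000e+00,  1.000e-02,
       -0.000e+00]), 'tcp_pos': array([ 232.71, -579.18,  229.96]), 'ee_rot': array([-1.7986e+02, -2.0000e-02,  2.1880e+01]), 'wrist_force': array([-0.11, -0.16,  0.07]), 'moment': array([-0.03, -0.05, -0.04]), 'grip_force': np.float64(0.0), 'grip_width': np.float64(85.27)}
top {'fx': 350.61285062803415, 'fy': 350.61285062803415, 'cx': 259.21525427533055, 'cy': 187.46101989880867, 'R': array([[ 0.0729299 , -0.99733386, -0.00253148],
       [-0.97172478, -0.07048525, -0.22535036],
       [ 0.22457111,  0.01889468, -0.9742745 ]]), 't': array([ -4.03993291, 507.59925652, 987.76719928])}
probe [([341, 168, 9, 12], 0.49)]
stand [([337, 171, 29, 26], 0.87), ([333, 208, 20, 22], 0.79), ([300, 179, 16, 20], 0.73)]
dryblock [([214, 196, 43, 35], 0.56)]
vial_large [([269, 193, 8, 10], 0.44)]
beaker [([134, 186, 27, 23], 0.72), ([215, 197, 44, 38], 0.19)]
timer [([
[... 418 characters left out ...]
37, 22, 22], 0.83), ([252, 267, 31, 26], 0.72), ([303, 271, 39, 31], 0.66)]
dryblock [([249, 175, 41, 42], 0.92), ([301, 270, 37, 33], 0.68)]
vial_large [([259, 207, 11, 23], 0.74)]
beaker []
timer [([250, 322, 14, 37], 0.84)]
{'fx': 264.54784678759495, 'fy': 264.54784678759495, 'cx': 257.2569654347647, 'cy': 190.44444822288798, 'mount': array([[-3.50388435e-04, -9.44754178e-01, -3.27779529e-01,
         8.50396218e+01],
       [ 9.99999920e-01, -2.67009874e-04, -2.99377185e-04,
         4.75595515e-01],
       [ 1.95317476e-04, -3.27779607e-01,  9.44754196e-01,
        -1.41338080e+02],
       [ 0.00000000e+00,  0.00000000e+00,  0.00000000e+00,
         1.00000000e+00]])}
18.700000000000003
```

Run:
```python
import cv2,numpy as np
a=cv2.imread("pics/top0.png");b=cv2.imread("pics/side0.png")
A=cv2.resize(a[130:250,100:430],None,fx=2.4,fy=2.4,interpolation=2)
B=cv2.resize(b[140:350,190:380],None,fx=1.42*1,fy=1.42,interpolation=2)
c=np.zeros((600,800,3),np.uint8);c[:A.shape[0],:A.shape[1]]=A[:,:800];c[290:290+B.shape[0],:B.shape[1]]=B
B2=cv2.resize(b[215:325,220:345],None,fx=2.7,fy=2.7,interpolation=2);c[290:290+B2.shape[0],400:400+B2.shape[1]]=B2
cv2.imwrite("pics/m0.png",c)
```

```text
(no output)
```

View pics/m0.png

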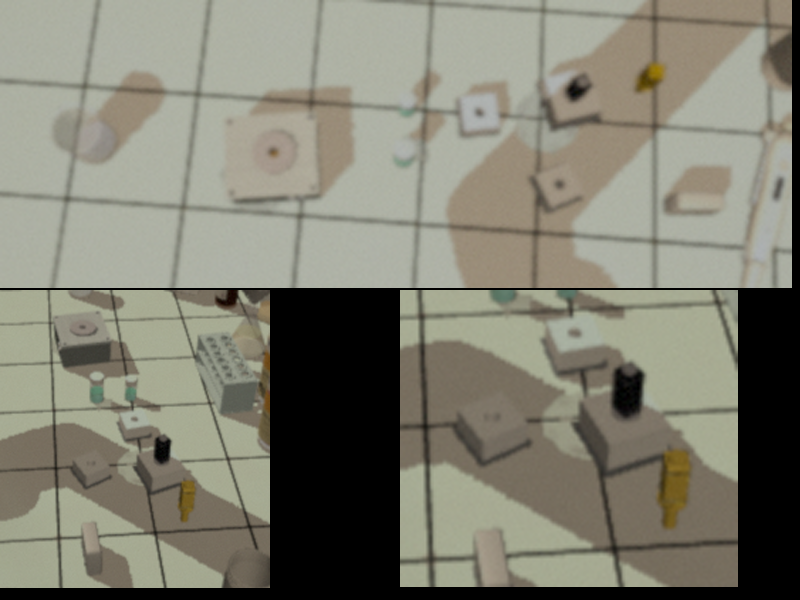

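Three candidates look like the stand in the top view: (337,171), the largest at 29x26 px and holding the black probe; (333,208) and (300,179), both smaller and empty. The largest, with the black probe at (341,168), fits the description. The yellow look-alike is at (371,161). Next is a closer look from the wrist camera.

```bash
cat > h.py <<'E'
from station import *
import cv2,numpy as np
from scipy.spatial.transform import Rotation as Ro
def cam(c):
    K=get_calibration(c)
    if c!="wrist": R,t=K["R"],K["t"]
    else:
        o=get_obs();Rt=Ro.from_euler("xyz",o["ee_rot"],degrees=True).as_matrix();M=K["mount"]
        Rw=Rt@M[:3,:3];p=Rt@M[:3,3]+o["tcp_pos"];R=Rw.T;t=-R@p
    return np.array([[K["fx"],0,K["cx"]],[0,K["fy"],K["cy"]],[0,0,1]]),np.array(R),np.array(t)
def ray(C,uv,z):
    K,R,t=C;d=R.T@np.linalg.inv(K)@np.r_[uv,1.];o=-R.T@t
    return o+d*(z-o[2])/d[2]
def proj(C,X):
    K,R,t=C;p=K@(R@np.asarray(X,float)+t);return p[:2]/p[2]
def snap(c,n):
    C=cam(c);im=get_image(c);cv2.imwrite(f"pics/{n}.png",im[:,:,::-1]);return C,im
E
python3 - <<'E'
from h import *
T,S=cam("top"),cam("side")
for n,uv,z in[("head",(341,166),80),("stand",(337,169),40),("yellow",(371,161),20),("timer",(390,216),26),("st2",(333,206),30),("st3",(300,178),30),("bushing",(100+274/2.4,130+151/2.4),64),("vialA",(269,193),30),("vialB",(269,174),25),("beaker",(134,186),40)]:
    print(n,ray(T,uv,z).round())
for n,uv,z in[("head",(304,243),82),("stand",(303,262),40),("bush",(190+83/1.42,140+37/1.42),64),("yellowtop",(322,272),80)]:
    print("side",n,ray(S,uv,z).round())
x,y=ray(T,(340,167),70)[:2]
# camera looks 85mm off tool x: choose yaw of current
for yaw in(0,22,90,-90,180):
    print(yaw,solve_ik([x-60,y,260],[180,0,yaw]))
E
```

```text
head [ 584. -204.   80.]
stand [ 586. -201.   40.]
yellow [ 626. -311.   20.]
timer [ 454. -366.   26.]
st2 [ 472. -193.   30.]
st3 [552. -90.  30.]
bushing [479. 164.  64.]
vialA [498.   2.  30.]
vialB [559.   6.  25.]
beaker [488. 413.  40.]
side head [ 588. -194.   82.]
side stand [ 585. -214.   40.]
side bush [479. 163.  64.]
side yellowtop [ 614. -286.   80.]
0 [-2.83789558e+01  3.44297826e+00  9.93730028e+01 -2.54444375e-14
  7.71840190e+01  6.16210442e+01]
22 [-2.83789558e+01  3.44297826e+00  9.93730028e+01 -2.54444375e-14
  7.71840190e+01  3.96210442e+01]
90 [-28.3789558    3.44297826  99.37300277   0.          77.18401897
 -28.3789558 ]
-90 None
180 [ -28.3789558     3.44297826   99.37300277    0.           77.18401897
 -118.3789558 ]
```

Run:
```python
from h import *
goto([586,-200,230],[180,0,30]);wait(.3)
C,im=snap("wrist","w1")
print(get_obs()["tcp_pos"],get_obs()["t"])
for n in["probe","stand"]:
    for d in regions_of(n,"wrist"):
        print(n,np.round(d["extent"]),round(d["score"],2),cv2.minAreaRect(np.argwhere(d["region"])[:,::-1].astype(np.float32)))
print(proj(C,[586,-200,40]),proj(C,[586,-200,84]))
```

```text
[ 585.82078491 -200.4958261   229.97422168] 2.925
probe [262. 173.  24.  28.] 0.63 ((262.0, 174.0), (28.0, 18.0), 90.0)
stand [215. 225.  42.  37.] 0.9 ((216.0, 226.0), (38.0, 36.0), 90.0)
stand [265. 168.  57.  57.] 0.65 ((261.1106262207031, 165.16888427734375), (50.70302963256836, 52.905731201171875), 11.768289566040039)
stand [176. 139.  51.  47.] 0.64 ((175.30186462402344, 139.94338989257812), (43.955379486083984, 42.30704879760742), 15.945395469665527)
[256.54737004 168.07597616] [256.44666841 177.72307737]
```

View pics/w1.png

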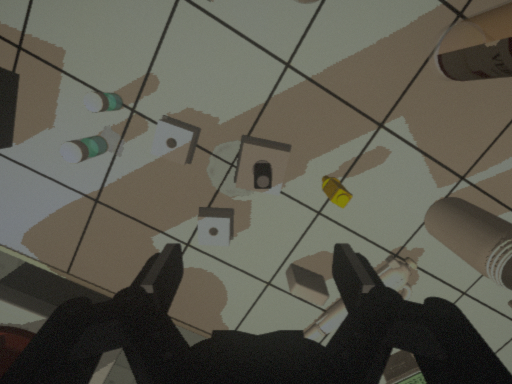

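The black probe sits in the largest stand (265,165), with its button at about (263,182). I'll move closer, crop, and measure the yaw.

Run:
```python
from h import *
C=cam("wrist");p=ray(C,(263,182),84);print("est",p)
goto([p[0],p[1],165],[180,0,30]);wait(.3)
C,im=snap("wrist","w2")
print(get_obs()["tcp_pos"])
for n in["probe","stand"]:
    for d in regions_of(n,"wrist")[:2]:
        print(n,np.round(d["extent"]),round(d["score"],2))
u=proj(C,[p[0],p[1],82]).astype(int);print(u)
x0,y0=u[0]-60,u[1]-60
cv2.imwrite("pics/w2c.png",cv2.resize(np.clip(im[y0:y0+100,x0:x0+120,::-1].astype(float)*1.8,0,255).astype(np.uint8),None,fx=6,fy=6,interpolation=2));print(x0,y0)
```

```text
est [ 585.45901334 -208.5424059    84.        ]
[ 586.61800255 -208.88350837  167.03889187]
probe [345. 208.  45.  40.] 0.87
probe [256. 190.  28.  40.] 0.84
stand [152. 147.  64.  58.] 0.8
stand [200. 247.  46.  46.] 0.71
[255 198]
195 138
```

View pics/w2c.png

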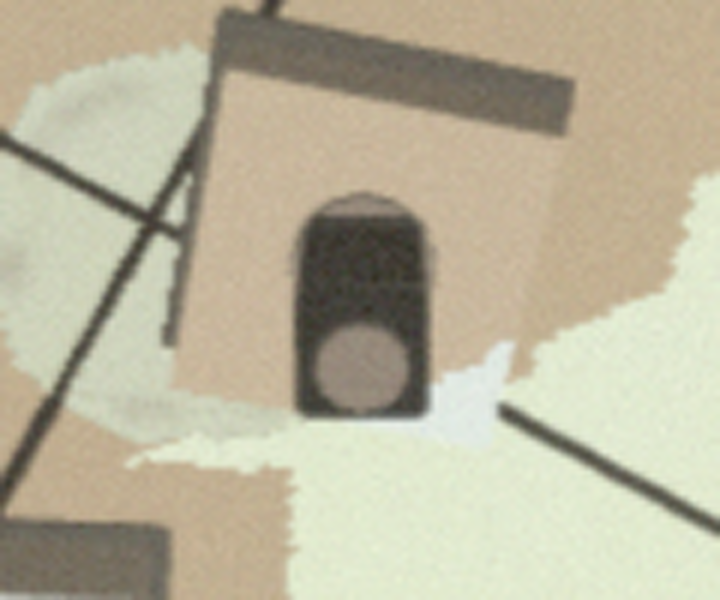

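The head's edges line up with the image axes, so its yaw is 30° (mod 90). The button is at (255.2,199.2). This is the black probe in the largest stand, so I'll grasp it.

Run:
```python
from h import *
C=cam("wrist");p=ray(C,(255.2,199.2),94);print("est",p)
move_l([p[0],p[1],110],speed=100);wait(.2);print(get_obs()["tcp_pos"])
move_l([p[0],p[1],52],speed=60);wait(.2)
o=get_obs();print(o["tcp_pos"],o["wrist_force"])
grip(15,40);wait(.3)
o=get_obs();print(o["tcp_pos"],o["wrist_force"],o["grip_width"],o["grip_force"],o["t"])
move_l([p[0],p[1],130],speed=60);wait(.4)
o=get_obs();print(o["tcp_pos"],o["ee_rot"],o["wrist_force"],o["moment"],o["grip_width"],o["t"])
C,im=snap("wrist","w3");snap("side","s3")
```

```text
est [ 588.01352513 -206.16208083   94.        ]
[ 588.75577807 -206.57166801  111.15472257]
[ 588.40876928 -206.32617029   52.60509286] [-0.46300473  0.26606277 -0.2464377 ]
[ 588.12039931 -206.19689141   52.06364086] [ 0.68910849  0.07023219 -0.03160428] 19.198416105559367 40.32707154750824 6.9667
[ 587.98650714 -206.14991021  129.90334388] [-1.79992584e+02  4.62955615e-03  2.99981879e+01] [ 0.62556874  0.37722407 -0.63284464] [-0.00748036 -0.0393642   0.02581569] 19.404446886247086 8.8167
```

View pics/w3.png

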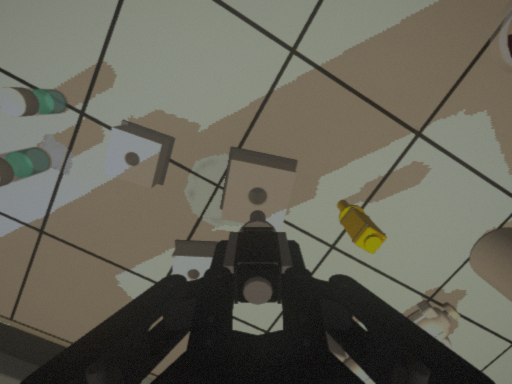

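The probe is held: its button is at (258,290), the pin tip at about (258,215), and the stand below is empty. Next I'll measure the in-hand offset and look at the block.

Run:
```python
from h import *
K=get_calibration("wrist");M=K["mount"]
def toolray(uv,z):
    d=M[:3,:3]@[(uv[0]-K["cx"])/K["fx"],(uv[1]-K["cy"])/K["fy"],1];o=M[:3,3];return o+d*(z-o[2])/d[2]
print("button in tool",toolray((258,290),-42))
z=get_obs()["tcp_pos"];
goto([z[0],z[1],200],[180,0,30])
a=np.radians(30)
goto([479-55*np.cos(a),164-55*np.sin(a),200],[180,0,30])
move_l([479-55*np.cos(a),164-55*np.sin(a),130],speed=100);wait(.4)
o=get_obs();print(o["tcp_pos"],o["ee_rot"],o["wrist_force"],o["t"])
C,im=snap("wrist","w4")
for X in[(479,164,64)]: print(proj(C,X))
for d in regions_of("dryblock","wrist")[:2]: print(np.round(d["extent"]),d["score"])
u=proj(C,[479,164,64]).astype(int);x0,y0=max(u[0]-70,0),max(u[1]-50,0);print(x0,y0)
c=cv2.resize(np.clip(im[y0:y0+150,x0:x0+150,::-1]*1.4,0,255).astype(np.uint8),None,fx=4,fy=4,interpolation=2)
o2=np.zeros((600,800,3),np.uint8);o2[:c.shape[0],:c.shape[1]]=c;o2[:150,600:]=cv2.resize(im[:,:,::-1],(200,150));cv2.imwrite("pics/w4c.png",o2)
```

```text
button in tool [  2.33557341   0.80529888 -42.        ]
[431.57987384 136.55864107 130.33296656] [ 1.79986166e+02 -3.65706328e-02  3.00040764e+01] [ 0.38868782 -0.54121888 -1.31734892] 11.9583
[256.56402755 139.72231978]
[253. 130. 177. 179.] 0.86
186 89
```

View pics/w4c.png

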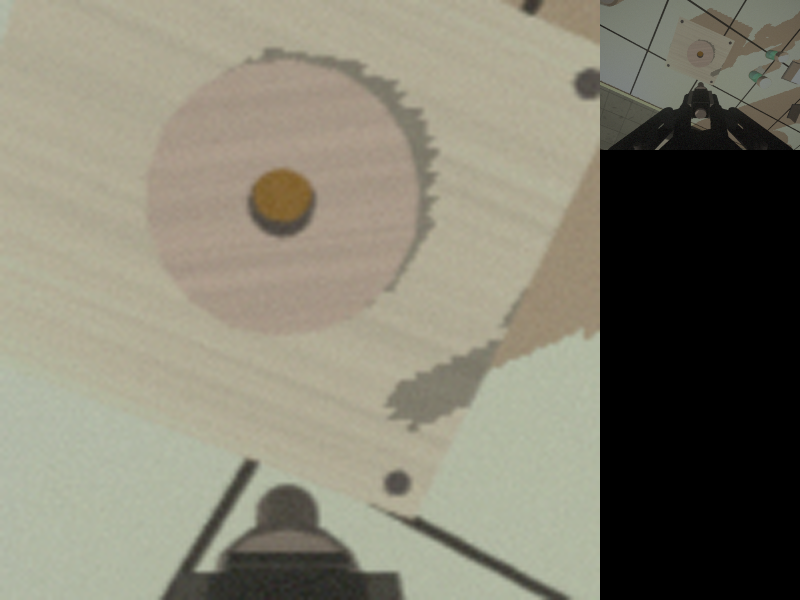

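The bore rim centre is at (256.5,139.5) and the pin's end-disc centre at about (258,217). I'll compute the offset and touch down beside the bore to calibrate the contact height.

Run:
```python
from h import *
K=get_calibration("wrist");M=K["mount"]
def toolray(uv,z):
    d=M[:3,:3]@[(uv[0]-K["cx"])/K["fx"],(uv[1]-K["cy"])/K["fy"],1];o=M[:3,3];return o+d*(z-o[2])/d[2]
tip=toolray((258,217),42);print("tip",tip)
C=cam("wrist");b=ray(C,(256.5,139.5),64);print("bore",b)
R=Ro.from_euler("xyz",[180,0,30],degrees=True).as_matrix()
off=R@tip;t=b[:2]-off[:2];print("tcp target",t)
np.save("t.npy",t)
move_l([*t,112],speed=80);wait(.4)
f0=get_obs();print(f0["tcp_pos"],f0["wrist_force"],f0["t"])
z=112
while z>100:
    z-=.5;move_l([*t,z],speed=12);o=get_obs();f=o["wrist_force"]-f0["wrist_force"]
    print(z,o["tcp_pos"].round(2),f.round(1),o["moment"].round(2),o["t"])
    if f[2]>4: break
```

```text
tip [2.60614988e-03 1.02106509e+00 4.20000000e+01]
bore [479.00409494 164.10858117  64.        ]
tcp target [478.4913054  164.99154641]
[478.46108532 164.90642457 112.14167774] [ 0.04970386  0.30380285 -0.6809007 ] 13.3333
111.5 [478.44 164.97 111.47] [ 0.4 -1.   0. ] [-0.04  0.02  0.01] 13.5833
111.0 [478.43 164.99 110.93] [ 0.  -0.5 -0. ] [-0.04  0.01  0.01] 13.8333
110.5 [478.44 164.99 110.44] [-0.2 -0.5  0.2] [-0.04 -0.04 -0.03] 14.0833
110.0 [478.44 164.97 109.93] [ 0.1  0.7 -0.2] [ 0.   -0.04  0.03] 14.3333
109.5 [478.46 164.99 109.46] [ 0.1 -0.3  0. ] [-0.03 -0.01  0.  ] 14.5833
109.0 [478.48 164.98 108.96] [-0.7 -0.6  0.3] [-0.02  0.03  0.01] 14.8333
108.5 [478.42 164.97 108.42] [ 0.4 -0.7 -0.4] [-0.   -0.03 -0.01] 15.0833
108.0 [478.44 164.98 107.94] [-0.2 -1.4  0.2] [ 0.02 -0.01 -0.04] 15.3333
107.5 [478.45 165.   107.45] [-0.5 -0.3 -0.1] [-0.01 -0.   -0.03] 15.5833
107.0 [478.47 164.97 106.94] [ 0.3 -0.7 -0. ] [ 0.03  0.03 -0.04] 15.8333
106.5 [478.44 164.98 106.45] [-0.8 -0.7  0.3] [-0.04 -0.    0.08] 16.0833
106.0 [478.49 164.98 105.97] [ 0.  -0.4 -0.1] [-0.02 -0.01 -0.0
[... 189 characters left out ...]
 0.5 1.1] [ 0.03 -0.02 -0.05] 17.0833
104.0 [478.55 164.98 103.99] [-0.2  0.  -0.1] [ 0.09 -0.12  0.  ] 17.3333
103.5 [478.51 165.02 103.46] [ 0.4 -0.1  0.1] [ 0.05 -0.05  0.  ] 17.5833
103.0 [478.54 165.01 103.  ] [1.2 0.2 0.3] [ 0.04 -0.14  0.02] 17.8333
102.5 [478.53 164.98 102.47] [ 0.5  0.3 -0.7] [ 0.04 -0.14 -0.01] 18.0833
102.0 [478.53 165.01 101.99] [ 0.4 -0.8 -0.1] [ 0.01 -0.13 -0.  ] 18.3333
101.5 [478.54 165.   101.49] [ 0.7  0.2 -0.6] [ 0.02 -0.1  -0.02] 18.5833
101.0 [478.53 164.99 100.97] [ 0.7  0.3 -0.9] [ 0.03 -0.19 -0.04] 18.8333
100.5 [478.56 164.99 100.48] [ 0.9 -0.7 -0.1] [ 0.09 -0.16 -0.04] 19.0833
100.0 [478.5  164.97  99.96] [ 0.9 -0.2 -0. ] [-0.03 -0.17 -0.01] 19.3333
```

The pin dropped into the bore on the first try: its tip is about 6 mm below the flange with no force. I'll press on with a force guard.

Run:
```python
from h import *
t=np.load("t.npy");z=100.;f0=np.array([.05,.3,-.68]);x=t.copy();i=0
while z>72:
    z-=.5 if z>78 else .25
    move_l([*x,z],speed=15);o=get_obs();f=o["wrist_force"]-f0;i+=1
    if i%4==0 or z<79 or f[2]>9: print(z,o["tcp_pos"].round(2),f.round(1),o["moment"].round(2),round(o["t"],2))
    if f[2]>14 or np.hypot(*f[:2])>10: break
C,im=snap("wrist","w5")
```

```text
98.0 [478.54 164.99  97.98] [ 1.  -0.1 -0. ] [ 0.03 -0.2  -0.06] 20.33
96.0 [478.55 164.96  96.  ] [ 1.2  0.4 -0.6] [ 0.02 -0.26 -0.02] 21.33
94.0 [478.53 164.99  93.97] [ 1.1 -0.7 -0.3] [ 0.1  -0.28 -0.02] 22.33
92.0 [478.53 165.01  91.99] [ 1.9 -0.  -0.4] [ 0.   -0.34 -0.01] 23.33
90.0 [478.51 165.    90.  ] [1.7 0.2 1.4] [ 0.04 -0.34  0.02] 24.33
88.0 [478.63 165.05  88.68] [-0.7 -0.8  5.6] [-0.05  0.1  -0.01] 25.33
86.0 [478.67 165.05  86.72] [-1.   0.1  6.3] [-0.05  0.13 -0.  ] 26.33
84.0 [478.64 165.05  84.7 ] [-1.3 -1.2  6.6] [-0.06  0.09  0.04] 27.33
82.0 [478.65 165.04  82.69] [-1.4 -0.1  7. ] [-0.02  0.13  0.  ] 28.33
80.0 [478.64 165.04  80.7 ] [-0.5  0.3  5.9] [-0.04  0.11  0.01] 29.33
78.5 [478.65 165.04  79.2 ] [-0.4 -0.7  6.5] [-0.01  0.15 -0.04] 30.08
78.0 [478.64 165.05  78.69] [-0.7 -0.5  6.9] [-0.02  0.14  0.05] 30.33
77.75 [478.67 165.06  78.49] [-0.9  0.2  7. ] [-0.05  0.1  -0.01] 30.58
77.5 [478.67 165.05  78.24] [-2.1 -0.6  6.6] [-0.06  0.19 -0.03] 30.83
77.25 [478.68 165.04  77.98] [-1.3  0.6  7.3] [-0.04  0.14 -0.02] 31.08
77.0 [478.65 165.05  77.75] [0.1 0. 
[... 186 characters left out ...]
64 165.07  76.98] [ 0.2 -1.1  7.2] [-0.07  0.16  0.01] 32.08
76.0 [478.66 165.05  76.73] [ 0.1 -0.9  6.6] [0.01 0.16 0.06] 32.33
75.75 [478.68 165.05  76.48] [-0.8 -0.7  6. ] [-0.09  0.13  0.  ] 32.58
75.5 [478.68 165.05  76.25] [-1.  -0.5  7.3] [-0.01  0.16  0.01] 32.83
75.25 [478.67 165.03  75.97] [-1.1 -0.   6.5] [-0.1   0.18 -0.  ] 33.08
75.0 [478.71 165.05  75.98] [-0.8 -0.4  7.6] [-0.1   0.26  0.03] 33.33
74.75 [478.69 165.06  75.95] [-2.7 -1.  10.2] [-0.09  0.35 -0.04] 33.58
74.5 [478.7  165.06  75.93] [-2.9 -0.1 10.8] [-0.09  0.41 -0.  ] 33.83
74.25 [478.74 165.07  75.95] [-2.2 -1.1 13. ] [-0.12  0.59 -0.02] 34.08
74.0 [478.69 165.05  75.87] [-3.4 -0.1 14.1] [-0.19  0.68 -0.01] 34.33
```

Seated: travel stopped at TCP 76, as predicted. Now release and retract.

Run:
```python
from h import *
t=np.load("t.npy")
move_l([*t,75.2],speed=15);grip(60);wait(.3)
o=get_obs();print(o["tcp_pos"],o["wrist_force"],o["grip_width"])
move_l([*o["tcp_pos"][:2],190],speed=80);wait(.3)
a=np.radians(30);move_l([t[0]-50*np.cos(a),t[1]-50*np.sin(a),190]);wait(.3)
C,im=snap("wrist","w6");print(get_obs()["t"])
_,s=snap("side","s6")
for zz in(68,98): print(proj(C,[479,164,zz]))
u=proj(C,[479,164,80]).astype(int)
A=cv2.resize(im[max(u[1]-60,0):u[1]+60,u[0]-60:u[0]+60,::-1],(400,400));B=cv2.resize(s[130:220,200:290,::-1],(400,400))
cv2.imwrite("pics/fin.png",np.hstack([A,B]))
```

```text
[478.52748383 164.99444709  75.21865453] [-0.4711175  -0.69104857 -0.60503906] 60.13034173616053
38.1167
[257.87917582 137.00449173]
[257.95168207 141.67479447]
```

View pics/fin.png

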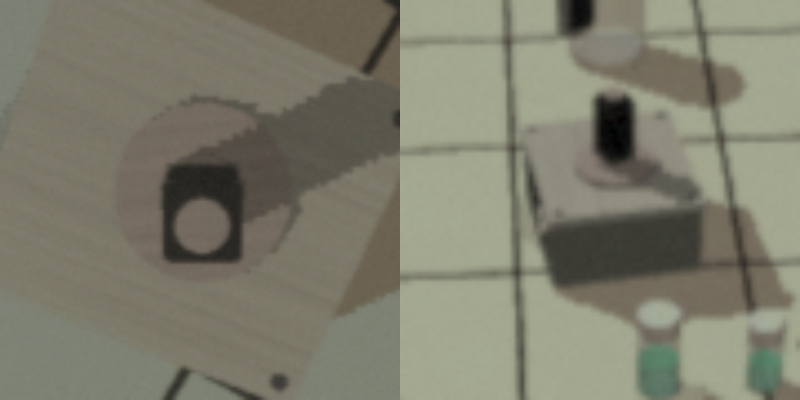

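The probe stands upright on the bushing, in the wrist view with its button at (202,226) of the crop, where the seated height predicts. The gripper is clear.

```bash
python3 -c "
from station import *
print(sign_off())"
```

```text
the job is handed in; nothing more can be done
None
```

The probe is plugged into the calibrator block: the press stopped at the predicted seated height with wrist force peaking around 14 N, it was released upright, and the job was handed in at about 38 s; no verdict was returned.

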